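# Transfer a row of sample bottles from the tray to the bath rack in the same order

### The arm

A 6-joint arm with a two-finger parallel gripper is mounted at the origin on the work surface. World frame = base frame: x ahead of the robot, y to its left, z up, the work surface at z = 0. Lengths are in mm, angles in rad, forces in N, time in s.
With the tool pointing down it reaches from about 300 to 775 mm from the base axis. Payload 14.6 kg.
Tool frame: the origin (TCP) lies between the finger pads; the fingertips stand manip.tip_reach ahead of it and the grasp point (between the pads) lies 5 mm behind it (manip.tip_reach is the distance from the TCP to the fingertips, in mm); z points along the fingers, y is the line along which they close (so a half turn about z gives the same grasp; the last joint's range is limited). The gripper opens to 94 mm and grips with 3 to 60 N. Pads are 16 mm wide; open, the fingers measure 119 mm over their backs; the gripper's body (75 mm by 177 mm) begins 78 mm behind the grasp point.
Start: joints at [1.097, 0.3, 1.521, -0, 1.321, -0.067], TCP at [217.616, 505.106, 195.646] pointing down, gripper open.
Joint ranges: [-3.03, 3.03], [-0.79, 2.21], [0.23, 2.52], [-1.04, 4.18], [0, 3.07], [-2.55, 2.55]. Speed limits (rad/s): [2.22, 2.22, 2.57, 3.14, 3.14, 3.14].

### API

Orientations are given as [roll, pitch, yaw] about the fixed x, y, z axes, in that order (R = Rz(yaw) Ry(pitch) Rx(roll)).
In Python, from cell import manip gives the robot as it stands. The module is installed in compiled form; this text tells all that it offers.
- The arm moves only by the shell command python3 -m creep 'ROWS' [FORCE]. ROWS is JSON, a list of rows, each a list of 3 entries, a list of its own where there are three numbers: the opening, from -1 (shut) to 1 (fully open), then the shift along the tool's x, y, z in cm, then the turn about the tool's z in units of 5 degrees (1.0 is 5 degrees). In form: [[grip, [tx, ty, tz], roll], ...]. A call has 1 to 12 rows; each row is the pose to reach, as a shift and turn from the pose commanded when the call began, along the tool's axes at that moment; what a row does not reach only later rows make up. A row lasts 1/10 s, in which the tool goes at most 50 mm and 8.59 degrees, less where a joint would pass 70% of its speed; a pose out of reach is approached as far as the arm can. A call with a gripper value outside its range is refused whole. The fingers move at their own pace and stop on an object; FORCE is the grip in N (left out, the last holds). Time passes only in rows, so rows that repeat a pose let the fingers close. It gives the time, the measured TCP pose, the force, the opening and the grip force at its end, in the units of the state.
- manip.read_state(): the state, without advancing time (a new reading comes with each control period).
- manip.camera(name): name is "scene" or "top" or "wrist"; returns the picture (384x512x3 uint8, red, green, blue); there is no depth.
- manip.camera_params(name): a dict with "fovy" (degrees; the focal length in pixels is half the picture's height over the tangent of half this angle, whatever the lens; pixels are square), "cx", "cy" (the principal point, pixels), "origin" and "attitude" of the camera in the world. Camera axes: x right, y down, z forward; pixel columns grow to the right and rows downward; lengths in mm; the calibration is good to about 2 mm. A picture is of the moment at which its call begins: read the wrist's pose just before it. camera_params takes no time and is no camera call; for the wrist camera it gives the pose at the moment of the call.
- manip.sign_off(): hands the job in; it is judged then, once.
The state is a dict: "clock": time; "joints": joint angles; "qd": joint speeds; "effort": joint torques, N m; "eef_pos": TCP position; "eef_rot": TCP orientation; "wrist_force": force on the tool from outside, world axes, zero at the start; "moment": the same for the moment, N m; "finger_gap": finger opening in mm; "finger_force": force on a finger pad.
Only numpy, scipy, OpenCV 4.12 (cv2) and the standard library are available. Lean on these libraries where they do the work, as an engineer would, in place of code of your own. Each camera call takes 0.05 s, during which the arm holds its last target. There are 200 camera calls.

### The job

Move the four capped bottles from the grey sample tray into the steel bath rack, one in each place and standing upright on its base, in the same order as they stand now counted from the black end: the bottle nearest the tray's black end goes nearest the rack's black end, and so on along the row. Keep the bottles upright and set each one down, do not drop it; leave the four tins where they stand in the tray.

Things in the scene. Friction and masses are not known exactly. Their poses are not given: they have to be found in the camera images.
- tray: Fixed light grey plastic tray, 116 x 228 mm: 2 x 4 compartments 52 mm square; floor 4 mm thick, walls 4 mm thick, 20 mm high. Origin: centre of underside. Compartment centres at x = -28 mm (bottle row) and x = +28 mm (tin row), y = +84, +28, -28, -84 mm. Black grip at its marked end (+y, y = 114 to 134 mm); grey lip at the other. z up.
- rack: Fixed steel rack (dark base), 70 x 236 mm, one row of four: base plate with its top at 4 mm (bottles stand on it), pierced shelf with its top at 30 mm. Round places 50 mm wide at x = 0, y = +84, +28, -28, -84 mm. Origin: centre of underside. Flanged ends 46 mm high; black grip at the marked end (+y, to y = 140 mm, 51 mm high), bare steel at the other. Any yaw. z up.
- bottle_red: Loose amber sample bottle with a red screw cap and white label, 45 to 80 g, 78 mm tall; body 34 mm in diameter up to 50 mm, cap 35 mm in diameter from 54 to 78 mm. Round: its yaw does not matter. Origin: centre of underside; z up. Starts upright on the tray's floor (4 mm above the table) in the bottle row, beside the tin with the red lid.
- bottle_yellow: Loose amber sample bottle with a yellow screw cap and white label, 45 to 80 g, 78 mm tall; body 34 mm in diameter up to 50 mm, cap 35 mm in diameter from 54 to 78 mm. Round: its yaw does not matter. Origin: centre of underside; z up. Starts upright on the tray's floor (4 mm above the table) in the bottle row, beside the tin with the yellow lid.
- bottle_green: Loose amber sample bottle with a green screw cap and white label, 45 to 80 g, 78 mm tall; body 34 mm in diameter up to 50 mm, cap 35 mm in diameter from 54 to 78 mm. Round: its yaw does not matter. Origin: centre of underside; z up. Starts upright on the tray's floor (4 mm above the table) in the bottle row, beside the tin with the green lid.
- bottle_blue: Loose amber sample bottle with a blue screw cap and white label, 45 to 80 g, 78 mm tall; body 34 mm in diameter up to 50 mm, cap 35 mm in diameter from 54 to 78 mm. Round: its yaw does not matter. Origin: centre of underside; z up. Starts upright on the tray's floor (4 mm above the table) in the bottle row, beside the tin with the blue lid.
- tin_red: Loose low aluminium sample tin with a red lid, 44 mm in diameter, 30 mm tall; stands in the tray's tin row beside the bottle with the red cap and shows that bottle's place in the row. Origin: centre of its underside; z up. It is to stay where it is.
- tin_yellow: Loose low aluminium sample tin with a yellow lid, 44 mm in diameter, 30 mm tall; stands in the tray's tin row beside the bottle with the yellow cap and shows that bottle's place in the row. Origin: centre of its underside; z up. It is to stay where it is.
- tin_green: Loose low aluminium sample tin with a green lid, 44 mm in diameter, 30 mm tall; stands in the tray's tin row beside the bottle with the green cap and shows that bottle's place in the row. Origin: centre of its underside; z up. It is to stay where it is.
- tin_blue: Loose low aluminium sample tin with a blue lid, 44 mm in diameter, 30 mm tall; stands in the tray's tin row beside the bottle with the blue cap and shows that bottle's place in the row. Origin: centre of its underside; z up. It is to stay where it is.

How it is judged:
By the outcome, as a careful person would: the job done as asked, in the order asked, and still so for the second after the job is handed in, with the robot touching nothing.
It also fails if it takes over 109 s, if anything falls off the work surface, if the arm or the gripper's body presses on something with over 40 N, if the wrist force passes 120 N, or if a joint passes its speed limit or range.

## Working session

There is one attempt and no reset: what is moved stays moved. The work goes in short steps, Python scripts to look and compute and a shell command to move; the robot and the scene stay as the last step left them, time stands still between calls to the robot, and variables do not carry over. Pictures are saved under pics/ and viewed, at most 14 in all, crops included, and the job is handed in when it is done.

```bash
mkdir -p pics; python3 - <<'E'
from cell import manip
import cv2
print(manip.tip_reach, manip.read_state())
for n in("top","scene"):
    print(n,manip.camera_params(n))
    cv2.imwrite(f"pics/{n}0.png",cv2.cvtColor(manip.camera(n),cv2.COLOR_RGB2BGR))
E
```

```text
14.0 {'clock': 0.0, 'joints': array([ 1.09740917e+00,  3.00436375e-01,  1.52161488e+00, -1.72427759e-05,
        1.32073248e+00, -6.66146697e-02]), 'qd': array([-1.26304940e-03,  3.49165489e-05, -4.04386656e-04,  1.47058019e-03,
        4.48027101e-04,  6.27265528e-04]), 'effort': array([ 1.12009740e-03, -5.31801260e+01, -3.52730262e+01,  7.08900648e-02,
        2.44285783e-02, -1.34037778e-04]), 'eef_pos': array([217.48443854, 504.84977958, 195.09109866]), 'eef_rot': array([-3.14040310e+00, -6.26204984e-05,  2.73482441e+00]), 'wrist_force': array([0.74592259, 0.05297071, 0.44194655]), 'moment': array([ 0.00173138,  0.03786557, -0.00937508]), 'finger_force': 0.0, 'finger_gap': 93.85894492442449}
top {'fovy': 44.677580620233535, 'cx': 259.8217908913032, 'cy': 190.17130323166586, 'origin': array([ 381.69303037,    4.34230739, 1211.86135066]), 'attitude': array([-3.02099164e+00,  1.90498602e-04, -1.59499110e+00])}
scene {'fovy': 55.330475809796695, 'cx': 256.2656927014716, 'cy': 192.12363772321282, 'origin': array([1069.39238042,  199.56951189,  801.43727864]), 'attitude': array([-2.48772657,  0.00399788,  1.90631857])}
```

View pics/top0.png

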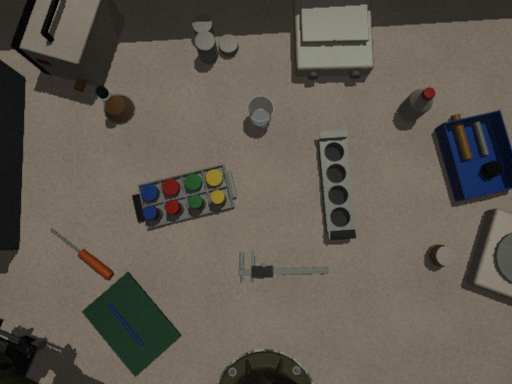

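View pics/scene0.png

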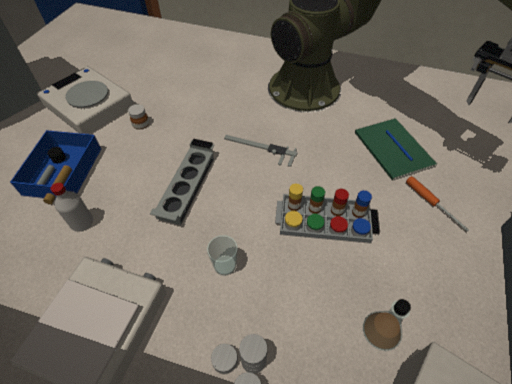

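The top view shows the tray at about (185,197), with its black grip on the left at (138,207). The bottles stand in the lower row: blue (151,214), red (172,208), green (195,202), yellow (217,198). The rack is at (337,185), with its black grip at the bottom (342,234).

```bash
cat > h.py <<'E'
import numpy as np, cv2
from cell import manip
from scipy.spatial.transform import Rotation as R
def K(p): return 192/np.tan(np.radians(p["fovy"])/2)
def ray(p,px,z):
    """pixel -> world point at height z"""
    d=R.from_euler("xyz",p["attitude"]).apply([(px[0]-p["cx"])/K(p),(px[1]-p["cy"])/K(p),1])
    o=np.array(p["origin"]); return (o+d*(z-o[2])/d[2])[:2]
def proj(p,X):
    c=R.from_euler("xyz",p["attitude"]).inv().apply(np.atleast_2d(X)-p["origin"])
    return c[:,:2]/c[:,2:]*K(p)+[p["cx"],p["cy"]]
def tool(goal):
    """world shift from measured tcp -> tool axes cm"""
    s=manip.read_state(); r=R.from_euler("xyz",s["eef_rot"])
    return r.inv().apply(np.array(goal)-s["eef_pos"])/10
def snap(n,name):
    p=manip.camera_params(n); im=manip.camera(n)
    cv2.imwrite(f"pics/{name}.png",cv2.cvtColor(im,cv2.COLOR_RGB2BGR)); return p,im
E
python3 - <<'E'
from h import *
p=manip.camera_params("top")
for n,px,z in [("bl",(151,213),82),("re",(172,207),82),("gr",(195,202),82),("ye",(217,198),82),("tb",(149,192),34),("tr",(171,187),34),("tg",(193,182),34),("ty",(214,177),34),("h4",(334,151),30),("h3",(336,173),30),("h2",(338,195),30),("h1",(340,217),30)]:
    print(n,ray(p,px,z).round(1))
print(manip.camera_params("wrist"))
snap("wrist","w0")
E
```

```text
bl [469.3 266. ]
re [482.6 215.2]
gr [493.5 159.3]
ye [501.9 105.8]
tb [526.5 282.4]
tr [538.  226.6]
tg [549.5 170.6]
ty [561. 117.]
h4 [ 621.8 -192.2]
h3 [ 564.4 -194.9]
h2 [ 507.7 -197.5]
h1 [ 451.6 -200.1]
{'fovy': 71.41744596185976, 'cx': 257.00030129748905, 'cy': 191.77072081782467, 'origin': array([152.21049453, 532.95007648, 384.27754358]), 'attitude': array([2.89582053e+00, 1.42316465e-03, 1.16507277e+00])}
```

View pics/w0.png

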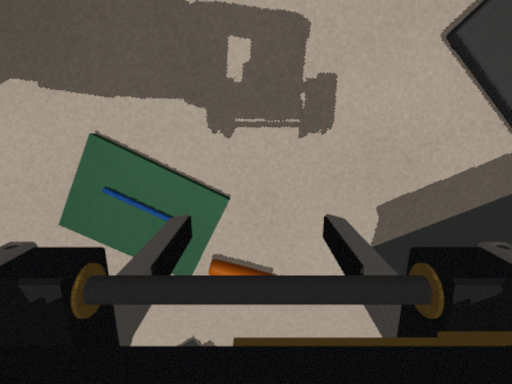

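```bash
python3 -m creep '[[1,[-43,-21.8,-0.5],11],[1,[-43,-21.8,-0.5],11],[1,[-43,-21.8,-0.5],11],[1,[-43,-21.8,-0.5],11],[1,[-43,-21.8,-0.5],11],[1,[-43,-21.8,-0.5],11],[1,[-43,-21.8,-0.5],11],[1,[-43,-21.8,-0.5],11],[1,[-43,-21.8,-0.5],11],[1,[-43,-21.8,-0.5],11],[1,[-43,-21.8,-0.5],11],[1,[-43,-21.8,-0.5],11]]'
python3 -m creep '[[1,[0,0,0],0],[1,[0,0,0],0],[1,[0,0,0],0]]'
python3 - <<'E'
from h import *
print(snap("wrist","w1")[0])
E
```

```text
clock: 1.35
eef_pos: [526.1, 134.5, 200.2]
eef_rot: [-3.141, -0.0, 1.774]
wrist_force: [-0.3, 0.3, -0.3]
finger_gap: 93.7
finger_force: 0.0
clock: 1.65
eef_pos: [525.9, 135.5, 200.8]
eef_rot: [3.141, -0.0, 1.776]
wrist_force: [0.2, -0.5, 0.1]
finger_gap: 93.8
finger_force: 0.0
{'fovy': 71.41744596185976, 'cx': 257.00030129748905, 'cy': 191.77072081782467, 'origin': array([510.7238448 , 204.44768451, 389.93952812]), 'attitude': array([ 2.89545815e+00, -2.21943499e-05,  2.06432068e-01])}
```

View pics/w1.png

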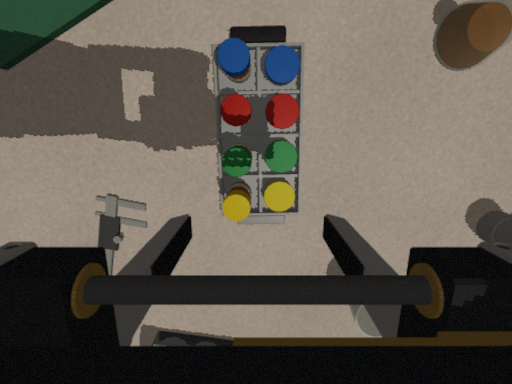

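The wrist view shows all bottles and tins upright in the tray: blue (234,56), red (236,110), green (237,161), yellow (237,207). The black grip is at the top (258,33). Next I segment the caps and lids.

```bash
cat > caps.py <<'E'
from h import *
p,im=snap("wrist","seg")
hsv=cv2.cvtColor(im,cv2.COLOR_RGB2HSV)
for n,lo,hi in[("blue",105,125),("red",-6,5),("green",45,75),("yellow",20,32)]:
    h=hsv[...,0].astype(int); h=np.where(h>170,h-180,h)
    m=((h>=lo)&(h<=hi)&(hsv[...,1]>150)&(hsv[...,2]>35)).astype(np.uint8)
    m=cv2.morphologyEx(m,cv2.MORPH_OPEN,np.ones((3,3)))
    m[:, :200]=0; m[230:]=0; m[:,320:]=0
    _,_,st,c=cv2.connectedComponentsWithStats(m)
    for i in range(1,len(st)):
        if st[i,4]>200:
            b=c[i,0]<259
            print(n,"bottle" if b else "tin",c[i].round(1),st[i,2:4], ray(p,c[i],79 if b else 33).round(1))
E
python3 caps.py; python3 - <<'E'
from h import *
# rack holes in top picture: dark blobs near rack
p,im=snap("top","t1")
cv2.imwrite("pics/t1c.png",cv2.resize(cv2.cvtColor(im[120:250,300:380],cv2.COLOR_RGB2BGR),None,fx=4,fy=4,interpolation=cv2.INTER_CUBIC))
E
```

```text
blue bottle [233.6  56.1] [33 39] [471.9 268.4]
blue tin [281.8  64.1] [35 38] [525.9 281.3]
red bottle [235.6 109.4] [31 32] [484.1 215.6]
red tin [282.  110.5] [33 34] [538.6 228.1]
green bottle [235.8 157.9] [28 22] [494.3 162.5]
yellow tin [278.8 195.7] [31 32] [559.8 117.3]
yellow bottle [236.5 205. ] [28 31] [505.8 106.6]
```

View pics/t1c.png

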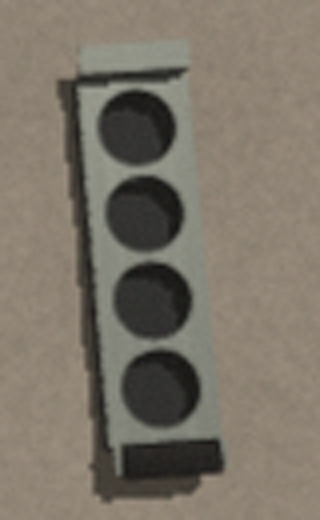

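```bash
python3 -m creep '[[0.6,[-2.4,-2.7,0],0],[0.6,[-2.4,-2.7,3],0],[0.6,[-2.4,-2.7,6],0],[0.6,[-2.4,-2.7,9],0],[0.6,[-2.4,-2.7,11.5],0],[0.6,[-2.4,-2.7,13.3],0],[0.6,[-2.4,-2.7,13.3],0],[-1,[-2.4,-2.7,13.3],0],[-1,[-2.4,-2.7,13.3],0],[-1,[-2.4,-2.7,13.3],0],[-1,[-2.4,-2.7,13.3],0],[-1,[-2.4,-2.7,13.3],0]]' 15
python3 -m creep '[[-1,[0,0,0],0],[-1,[0,0,0],0]]'
```

```text
clock: 3.0
eef_pos: [504.8, 105.8, 68.0]
eef_rot: [3.141, 0.0, 1.775]
wrist_force: [-0.3, 0.5, -0.4]
finger_gap: 38.5
finger_force: 0.0
clock: 3.2
eef_pos: [504.9, 105.8, 67.9]
eef_rot: [3.141, 0.0, 1.775]
wrist_force: [0.0, 0.1, 2.1]
finger_gap: 34.0
finger_force: 15.0
```

```bash
python3 -m creep '[[-1,[0,0,-1],0],[-1,[0,0,-3],0],[-1,[0,0,-6],0],[-1,[0,0,-9],0],[-1,[0,0,-12],0],[-1,[-3,0,-13.3],1.5],[-1,[-6,1,-13.3],3],[-1,[-10,2,-13.3],4.5],[-1,[-14,3,-13.3],6],[-1,[-18,4,-13.3],7.5],[-1,[-22,5,-13.3],9],[-1,[-26,5.3,-13.3],10.5]]' 20
python3 -m creep '[[-1,[0,-1.5,0],1.5],[-1,[0,-3,0],3],[-1,[0,-4,0],4.5],[-1,[0,-5,0],6],[-1,[0,-5,0],7.5],[-1,[0,-5,0],9],[-1,[0,-5,0],9.3],[-1,[0,-5,0],9.3]]'
python3 - <<'E'
from h import *
snap("wrist","w2"); print(tool([621,-192,200]))
E
```

```text
clock: 4.4
eef_pos: [609.8, -139.6, 201.1]
eef_rot: [3.142, -0.0, 0.853]
wrist_force: [0.2, 0.6, -0.8]
finger_gap: 33.9
finger_force: 20.0
clock: 5.2
eef_pos: [571.4, -105.4, 201.0]
eef_rot: [3.142, -0.0, 0.049]
wrist_force: [0.1, -0.8, -0.6]
finger_gap: 34.0
finger_force: 20.0
[4.51911512 8.89670007 0.08750938]
```

View pics/w2.png

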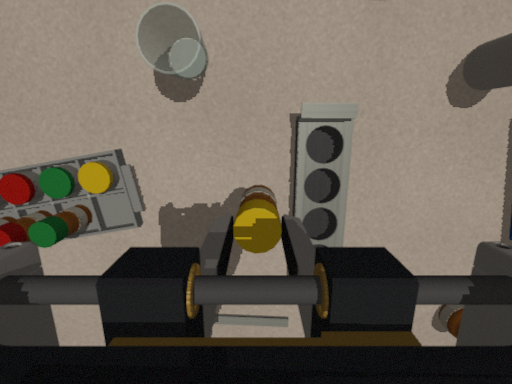

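The bottle hangs upright between the fingers at (258,225). The rack holes are visible at (324,145), (322,186) and (320,224). I'll check their positions with this camera.

```bash
python3 - <<'E'
from h import *
p=manip.camera_params("wrist")
for q in[(324,145),(322,186),(320,224)]: print(ray(p,q,30).round(1))
t=manip.camera_params("top")
for q in[(333.9,151.4),(336.0,172.9),(337.7,194.6),(339.9,216.6)]: print(ray(t,q,30).round(1))
print(ray(p,(258,225),84+133),manip.read_state()["eef_pos"])
E
```

```text
[ 619.3 -192.4]
[ 563.5 -195.9]
[ 507.7 -199.2]
[ 620.8 -191.9]
[ 564.7 -194.9]
[ 508.7 -196.8]
[ 452.6 -199.8]
[ 573.9747363  -106.03395327] [ 571.4089094  -105.40846903  200.87386537]
```

```bash
python3 -m creep '[[-1,[2,4,0],0],[-1,[4.4,8.9,0],0],[-1,[4.4,8.9,0],0],[-1,[4.4,8.9,3],0],[-1,[4.4,8.9,6],0],[-1,[4.4,8.9,9],0],[-1,[4.4,8.9,11],0],[-1,[4.4,8.9,12],0],[-1,[4.4,8.9,12.7],0],[-1,[4.4,8.9,13],0],[-1,[4.4,8.9,13.2],0],[-1,[4.4,8.9,13.3],0]]' 
python3 -m creep '[[-1,[0,0,0],0],[-1,[0,0,0],0]]'
```

```text
clock: 6.45
eef_pos: [619.9, -192.3, 68.3]
eef_rot: [3.141, -0.001, 0.047]
wrist_force: [0.7, -0.1, -0.5]
finger_gap: 34.0
finger_force: 20.0
clock: 6.65
eef_pos: [619.7, -192.3, 68.1]
eef_rot: [3.141, -0.001, 0.047]
wrist_force: [-0.1, -0.3, -0.7]
finger_gap: 33.8
finger_force: 20.0
```

```bash
python3 -m creep '[[-1,[0,0,0.03],0],[-1,[0,0,0.03],0],[0.4,[0,0,0.03],0],[0.4,[0,0,0.03],0],[0.4,[0,0,0.03],0],[0.4,[0,0,0.03],0],[0.4,[0,0,-1],0],[0.4,[0,0,-3],0],[0.4,[0,0,-7],0],[0.4,[0,0,-11],0],[0.4,[0,0,-13.3],0],[0.4,[0,0,-13.3],0]]' 
python3 -m creep '[[0.6,[-1,-3,0],-1.7],[0.6,[-2,-7,0],-3.4],[0.6,[-3,-12,0],-5.1],[0.6,[-4,-16,0],-6.8],[0.6,[-6,-20,0],-8.5],[0.6,[-7,-24,0],-10.2],[0.6,[-8,-28,0],-11.9],[0.6,[-10,-32,0],-13.6],[0.6,[-10.9,-35.8,0],-15.3],[0.6,[-10.9,-35.8,0],-17],[0.6,[-10.9,-35.8,0],-18.7],[0.6,[-10.9,-35.8,0],-19.8]]'
python3 -m creep '[[0.6,[0,0,0],0],[0.6,[0,0,0],0]]'
python3 - <<'E'
from h import *
print(tool([494.5,160.5,68]))
p,im=snap("wrist","w3")
E
```

```text
clock: 7.85
eef_pos: [620.7, -192.7, 205.5]
eef_rot: [3.139, -0.006, 0.047]
wrist_force: [0.8, -0.7, -0.2]
finger_gap: 65.9
finger_force: 0.0
clock: 9.05
eef_pos: [493.4, 160.6, 200.1]
eef_rot: [-3.141, 0.0, 1.782]
wrist_force: [-1.0, 0.7, 1.4]
finger_gap: 75.3
finger_force: 0.0
clock: 9.25
eef_pos: [493.7, 160.1, 200.3]
eef_rot: [-3.141, 0.0, 1.772]
wrist_force: [0.2, 0.4, 0.1]
finger_gap: 75.4
finger_force: 0.0
[ 0.01889539  0.09683646 13.2296913 ]
```

View pics/w3.png

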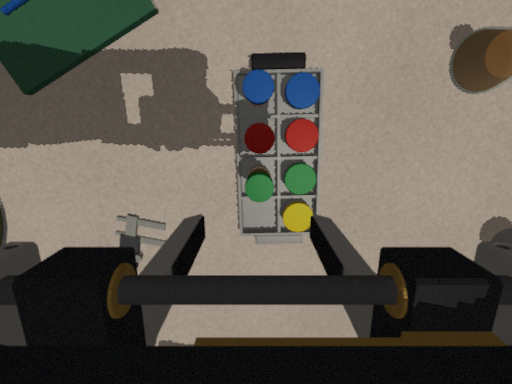

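The yellow compartment is empty. Green (259,188), red (259,138) and blue (258,87) are still upright. I'll check their positions from this picture.

```bash
python3 - <<'E'
from h import *
p=manip.camera_params("wrist")
for q in[(259,188),(259,138),(258,87)]: print(ray(p,q,81).round(1))
E
```

```text
[495.8 158.2]
[484.  215.2]
[471.9 268.1]
```

```bash
python3 -m creep '[[0.6,[0,0.1,3],0],[0.6,[0,0.1,7],0],[0.6,[0,0.1,10],0],[0.6,[0,0.1,12],0],[0.6,[0,0.1,13.2],0],[0.6,[0,0.1,13.2],0],[-1,[0,0.1,13.2],0],[-1,[0,0.1,13.2],0],[-1,[0,0.1,13.2],0],[-1,[0,0.1,13.2],0],[-1,[0,0.1,13.2],0],[-1,[0,0.1,13.2],0]]' 20
python3 -m creep '[[-1,[0,0,0],0],[-1,[0,0,0],0]]'
```

```text
clock: 10.5
eef_pos: [495.0, 160.5, 68.8]
eef_rot: [3.141, 0.0, 1.775]
wrist_force: [0.7, -0.6, 1.7]
finger_gap: 33.9
finger_force: 20.0
clock: 10.7
eef_pos: [495.0, 160.5, 68.8]
eef_rot: [3.141, -0.0, 1.775]
wrist_force: [0.8, 0.6, 2.7]
finger_gap: 33.6
finger_force: 20.0
```

```bash
python3 -m creep '[[-1,[0,0,-1],0],[-1,[0,0,-3],0],[-1,[0,0,-6],0],[-1,[0,0,-9],0],[-1,[0,0,-12],0],[-1,[-3,0,-13.2],1.5],[-1,[-7,0,-13.2],3],[-1,[-12,0,-13.2],4.5],[-1,[-16,0,-13.2],6],[-1,[-20,0,-13.2],7.5],[-1,[-24,0,-13.2],9],[-1,[-28,-0.3,-13.2],10.5]]'
python3 -m creep '[[-1,[-3.4,-4,0],1.5],[-1,[-5,-6,0],3],[-1,[-5,-6,0],4.5],[-1,[-5,-6,0],6],[-1,[-5,-6,0],7.5],[-1,[-5,-6,0],9],[-1,[-5,-6,0],9.3],[-1,[-5,-6,0],9.3]]'
python3 - <<'E'
from h import *
print(tool([564,-195,69]))
E
```

```text
clock: 11.9
eef_pos: [548.7, -116.0, 201.3]
eef_rot: [3.141, -0.0, 0.853]
wrist_force: [-0.1, -0.1, -0.3]
finger_gap: 33.7
finger_force: 20.0
clock: 12.7
eef_pos: [470.5, -113.0, 201.0]
eef_rot: [3.142, -0.0, 0.049]
wrist_force: [-0.1, 0.0, -0.8]
finger_gap: 33.8
finger_force: 20.0
[ 8.9306646   8.65429175 13.19859661]
```

```bash
python3 -m creep '[[-1,[4,4,0],0],[-1,[7,7,0],0],[-1,[8.9,8.7,0],0],[-1,[8.9,8.7,2],0],[-1,[8.9,8.7,5],0],[-1,[8.9,8.7,8],0],[-1,[8.9,8.7,10.5],0],[-1,[8.9,8.7,12],0],[-1,[8.9,8.7,12.7],0],[-1,[8.9,8.7,13],0],[-1,[8.9,8.7,13.1],0],[-1,[8.9,8.7,13.2],0]]' 
python3 -m creep '[[-1,[0,0,0.02],0],[-1,[0,0,0.02],0]]'
```

```text
clock: 13.9
eef_pos: [564.1, -195.9, 69.6]
eef_rot: [3.141, -0.001, 0.047]
wrist_force: [-0.3, 0.1, -0.8]
finger_gap: 33.5
finger_force: 20.0
clock: 14.1
eef_pos: [563.7, -195.8, 68.9]
eef_rot: [3.141, -0.001, 0.047]
wrist_force: [-0.1, -0.5, 0.3]
finger_gap: 33.8
finger_force: 20.0
```

```bash
python3 -m creep '[[-1,[0,0,0.02],0],[0.4,[0,0,0.02],0],[0.4,[0,0,0.02],0],[0.4,[0,0,0.02],0],[0.4,[0,0,0.02],0],[0.4,[0,0,-1],0],[0.4,[0,0,-3],0],[0.4,[0,0,-7],0],[0.4,[0,0,-11],0],[0.4,[0,0,-13.2],0],[0.4,[0,0,-13.2],0]]' 
python3 -m creep '[[0.6,[-1,-3,0],-1.7],[0.6,[-1,-7,0],-3.4],[0.6,[-2,-12,0],-5.1],[0.6,[-2,-16,0],-6.8],[0.6,[-3,-21,0],-8.5],[0.6,[-4,-26,0],-10.2],[0.6,[-5,-30,0],-11.9],[0.6,[-5,-34,0],-13.6],[0.6,[-6.1,-38,0],-15.3],[0.6,[-6.1,-41.4,0],-17],[0.6,[-6.1,-41.4,0],-18.7],[0.6,[-6.1,-41.4,0],-19.8]]'
python3 -m creep '[[0.6,[0,0,0],0],[0.6,[0,0,0],0]]'
python3 - <<'E'
from h import *
print(tool([483.5,215.3,68]))
E
```

```text
clock: 15.2
eef_pos: [564.7, -196.1, 204.8]
eef_rot: [3.139, -0.006, 0.047]
wrist_force: [-0.3, -0.2, -1.0]
finger_gap: 65.8
finger_force: 0.0
clock: 16.4
eef_pos: [482.4, 215.9, 199.5]
eef_rot: [-3.14, 0.0, 1.783]
wrist_force: [-0.0, -0.2, 0.1]
finger_gap: 75.2
finger_force: 0.0
clock: 16.6
eef_pos: [483.0, 214.8, 200.0]
eef_rot: [-3.141, 0.0, 1.772]
wrist_force: [-0.1, -0.1, -0.2]
finger_gap: 75.3
finger_force: 0.0
[ 0.04268642  0.07137425 13.19753879]
```

```bash
python3 -m creep '[[0.6,[0,0.1,3],0],[0.6,[0,0.1,7],0],[0.6,[0,0.1,10],0],[0.6,[0,0.1,12],0],[0.6,[0,0.1,13.2],0],[0.6,[0,0.1,13.2],0],[-1,[0,0.1,13.2],0],[-1,[0,0.1,13.2],0],[-1,[0,0.1,13.2],0],[-1,[0,0.1,13.2],0],[-1,[0,0.1,13.2],0],[-1,[0,0.1,13.2],0]]' 20
python3 -m creep '[[-1,[0,0,0],0],[-1,[0,0,0],0]]'
```

```text
clock: 17.8
eef_pos: [484.3, 215.2, 68.7]
eef_rot: [3.141, -0.0, 1.775]
wrist_force: [0.3, -0.1, 1.0]
finger_gap: 33.9
finger_force: 20.0
clock: 18.0
eef_pos: [484.3, 215.2, 68.6]
eef_rot: [3.141, -0.0, 1.775]
wrist_force: [0.6, 0.5, 2.7]
finger_gap: 33.7
finger_force: 20.0
```

```bash
python3 -m creep '[[-1,[0,0,-1],0],[-1,[0,0,-3],0],[-1,[0,0,-6],0],[-1,[0,0,-9],0],[-1,[0,0,-12],0],[-1,[-4,0,-13.2],1.5],[-1,[-8,0,-13.2],3],[-1,[-13,-1,-13.2],4.5],[-1,[-18,-1,-13.2],6],[-1,[-23,-2,-13.2],7.5],[-1,[-28,-2,-13.2],9],[-1,[-32,-3,-13.2],10.5]]'
python3 -m creep '[[-1,[-3,2,0],1.5],[-1,[-6,4,0],3],[-1,[-7.9,5.2,0],4.5],[-1,[-7.9,5.2,0],6],[-1,[-7.9,5.2,0],7.5],[-1,[-7.9,5.2,0],9],[-1,[-7.9,5.2,0],9.3],[-1,[-7.9,5.2,0],9.3],[-1,[-7.9,5.2,0],9.3]]'
python3 - <<'E'
from h import *
print(tool([508,-198,68.8]))
E
```

```text
clock: 19.2
eef_pos: [519.7, -106.7, 201.1]
eef_rot: [3.141, -0.0, 0.853]
wrist_force: [0.4, 0.8, -1.1]
finger_gap: 33.8
finger_force: 20.0
clock: 20.1
eef_pos: [507.3, -198.0, 200.6]
eef_rot: [3.142, -0.0, 0.05]
wrist_force: [-0.5, 0.3, -0.9]
finger_gap: 33.7
finger_force: 20.0
[6.47503564e-02 6.91200319e-03 1.31835986e+01]
```

```bash
python3 -m creep '[[-1,[0.1,0,2],0],[-1,[0.1,0,5],0],[-1,[0.1,0,8],0],[-1,[0.1,0,10.5],0],[-1,[0.1,0,12],0],[-1,[0.1,0,12.7],0],[-1,[0.1,0,13],0],[-1,[0.1,0,13.1],0],[-1,[0.1,0,13.2],0],[-1,[0.1,0,13.2],0]]' 
python3 -m creep '[[-1,[0,0,0.02],0],[-1,[0,0,0.02],0]]'
```

```text
clock: 21.1
eef_pos: [508.6, -198.1, 69.0]
eef_rot: [3.141, -0.001, 0.047]
wrist_force: [0.8, -0.3, -0.4]
finger_gap: 34.0
finger_force: 20.0
clock: 21.3
eef_pos: [508.6, -198.1, 68.7]
eef_rot: [3.141, -0.001, 0.047]
wrist_force: [0.5, -0.7, 0.8]
finger_gap: 33.4
finger_force: 20.0
```

```bash
python3 -m creep '[[-1,[0,0,0.02],0],[0.4,[0,0,0.02],0],[0.4,[0,0,0.02],0],[0.4,[0,0,0.02],0],[0.4,[0,0,0.02],0],[0.4,[0,0,-1],0],[0.4,[0,0,-3],0],[0.4,[0,0,-7],0],[0.4,[0,0,-11],0],[0.4,[0,0,-13.2],0],[0.4,[0,0,-13.2],0]]' 
python3 -m creep '[[0.6,[0,-3,0],-1.7],[0.6,[0,-7,0],-3.4],[0.6,[-0.5,-12,0],-5.1],[0.6,[-0.5,-17,0],-6.8],[0.6,[-0.5,-22,0],-8.5],[0.6,[-1,-27,0],-10.2],[0.6,[-1,-32,0],-11.9],[0.6,[-1.5,-36,0],-13.6],[0.6,[-1.5,-41,0],-15.3],[0.6,[-1.5,-45,0],-17],[0.6,[-1.5,-46.7,0],-18.7],[0.6,[-1.5,-46.7,0],-19.8]]'
python3 -m creep '[[0.6,[0,0,0],0],[0.6,[0,0,0],0]]'
python3 - <<'E'
from h import *
print(tool([471.7,268,68]))
E
```

```text
clock: 22.4
eef_pos: [509.4, -198.5, 204.3]
eef_rot: [3.139, -0.005, 0.047]
wrist_force: [0.7, -0.8, -0.3]
finger_gap: 65.9
finger_force: 0.0
clock: 23.6
eef_pos: [470.5, 269.8, 199.0]
eef_rot: [-3.14, 0.0, 1.784]
wrist_force: [0.9, -1.5, -0.3]
finger_gap: 75.3
finger_force: 0.0
clock: 23.8
eef_pos: [471.3, 267.5, 199.7]
eef_rot: [-3.141, 0.0, 1.772]
wrist_force: [0.4, 0.1, -0.4]
finger_gap: 75.5
finger_force: 0.0
[ 0.047844    0.06685519 13.17311839]
```

```bash
python3 -m creep '[[0.6,[0,0,3],0],[0.6,[0,0,7],0],[0.6,[0,0,10],0],[0.6,[0,0,12],0],[0.6,[0,0,13.2],0],[0.6,[0,0,13.2],0],[-1,[0,0,13.2],0],[-1,[0,0,13.2],0],[-1,[0,0,13.2],0],[-1,[0,0,13.2],0],[-1,[0,0,13.2],0],[-1,[0,0,13.2],0]]' 20
python3 -m creep '[[-1,[0,0,0],0],[-1,[0,0,0],0]]'
```

```text
clock: 25.0
eef_pos: [471.5, 267.8, 68.4]
eef_rot: [3.141, -0.0, 1.775]
wrist_force: [0.6, -0.0, 0.3]
finger_gap: 33.7
finger_force: 20.0
clock: 25.2
eef_pos: [471.5, 267.8, 68.4]
eef_rot: [3.141, -0.0, 1.775]
wrist_force: [0.4, -0.3, 1.6]
finger_gap: 34.1
finger_force: 20.0
```

```bash
python3 -m creep '[[-1,[0,0,-1],0],[-1,[0,0,-3],0],[-1,[0,0,-6],0],[-1,[0,0,-9],0],[-1,[0,0,-12],0],[-1,[-4,-1,-13.2],1.5],[-1,[-9,-2,-13.2],3],[-1,[-14,-3,-13.2],4.5],[-1,[-19,-4,-13.2],6],[-1,[-24,-5,-13.2],7.5],[-1,[-28,-6,-13.2],9],[-1,[-33,-7,-13.2],10.5]]'
python3 -m creep '[[-1,[-4,2,0],1.5],[-1,[-8,4,0],3],[-1,[-11,6.9,0],4.5],[-1,[-11,6.9,0],6],[-1,[-11,6.9,0],7.5],[-1,[-11,6.9,0],9],[-1,[-11,6.9,0],9.3],[-1,[-11,6.9,0],9.3],[-1,[-11,6.9,0],9.3]]'
python3 - <<'E'
from h import *
print(tool([452.2,-200.5,68.6]))
snap("wrist","w4")
E
```

```text
clock: 26.4
eef_pos: [469.2, -70.2, 201.0]
eef_rot: [3.141, -0.0, 0.853]
wrist_force: [0.4, 1.0, -0.7]
finger_gap: 34.1
finger_force: 20.0
clock: 27.3
eef_pos: [450.1, -196.8, 200.4]
eef_rot: [3.142, -0.0, 0.05]
wrist_force: [-0.6, -0.4, -0.2]
finger_gap: 33.8
finger_force: 20.0
[ 0.18966602  0.37762574 13.18480363]
```

View pics/w4.png

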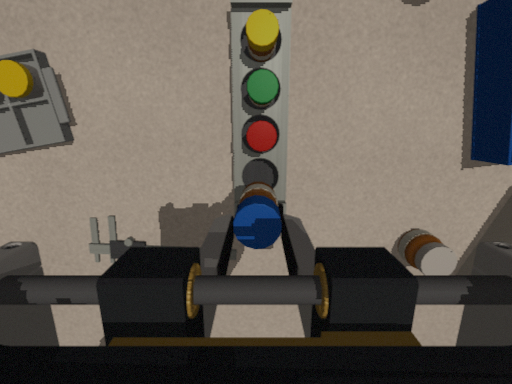

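The yellow, green and red bottles stand upright in their places at (262,35), (263,86) and (261,135). The last hole at (260,175) is empty, and blue is held above it.

```bash
python3 -m creep '[[-1,[0.2,0.4,0],0],[-1,[0.2,0.4,2],0],[-1,[0.2,0.4,5],0],[-1,[0.2,0.4,8],0],[-1,[0.2,0.4,10.5],0],[-1,[0.2,0.4,12],0],[-1,[0.2,0.4,12.7],0],[-1,[0.2,0.4,13],0],[-1,[0.2,0.4,13.1],0],[-1,[0.2,0.4,13.2],0],[-1,[0.2,0.4,13.2],0]]' 
python3 -m creep '[[-1,[0,0,0.02],0],[-1,[0,0,0.02],0]]'
python3 -m creep '[[-1,[0,0,0],0],[0.4,[0,0,0],0],[0.4,[0,0,0],0],[0.4,[0,0,0],0],[0.4,[0,0,0],0],[0.4,[0,0,-1],0],[0.4,[0,0,-3],0],[0.4,[0,0,-7],0],[0.4,[0,0,-11],0],[0.4,[0,0,-13.2],0],[0.4,[0,0,-13.2],0]]'
python3 -m creep '[[0.4,[0,-4,0],0],[0.4,[0,-9,0],0],[0.4,[0,-14,0],0],[0.4,[0,-18,0],0],[0.4,[0,-18,0],0],[0.4,[0,-18,0],0]]'
python3 - <<'E'
from h import *
p,im=snap("top","t2")
cv2.imwrite("pics/t2c.png",cv2.resize(cv2.cvtColor(im[120:260,120:380],cv2.COLOR_RGB2BGR),None,fx=3,fy=3,interpolation=cv2.INTER_CUBIC))
E
```

```text
clock: 28.45
eef_pos: [452.5, -201.0, 68.8]
eef_rot: [3.141, -0.001, 0.047]
wrist_force: [-0.1, -0.8, 0.4]
finger_gap: 34.2
finger_force: 20.0
clock: 28.65
eef_pos: [452.5, -200.9, 68.4]
eef_rot: [3.141, -0.001, 0.047]
wrist_force: [0.4, 0.2, 1.9]
finger_gap: 33.7
finger_force: 20.0
clock: 29.75
eef_pos: [453.4, -201.4, 203.8]
eef_rot: [3.139, -0.005, 0.047]
wrist_force: [0.1, 0.1, -0.8]
finger_gap: 65.7
finger_force: 0.0
clock: 30.35
eef_pos: [443.6, -20.6, 199.6]
eef_rot: [3.142, 0.001, 0.049]
wrist_force: [-0.1, -0.9, 0.5]
finger_gap: 65.6
finger_force: 0.0
```

View pics/t2c.png

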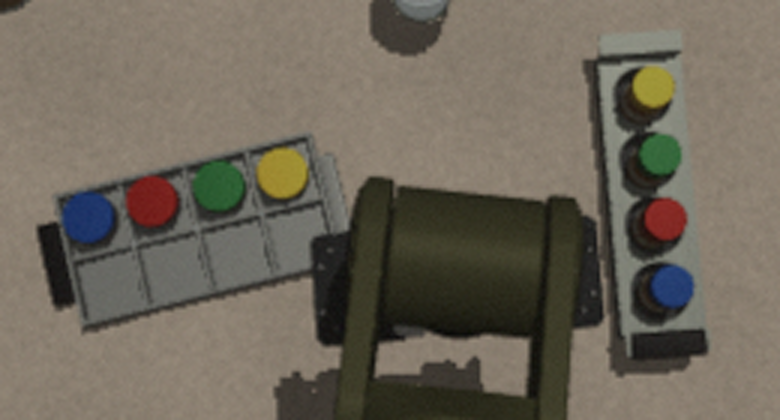

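In the crop all four bottles stand in the rack: blue (672,287) next to the black grip, then red (665,220), green (660,155) and yellow (653,88). The tins are still in the tray.

```bash
python3 -c "
from cell import manip; print(manip.sign_off())"
```

```text
the job is handed in; nothing more can be done
None
```

All four bottles stand upright in the rack, in the order blue, red, green, yellow from the black end, with the tins left in the tray; I handed the job in at about 30 s on the robot clock.

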